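Square the seed tray into the corner of the potting tidy

TASK

The seed tray has been left askew in the potting tidy. Without gripping or lifting it, push it gently with the fingertips along the floor of the tidy into the far left corner (as seen from the robot), until it sits square there with one side flush against the back wall and one end flush against the left wall, ready to be filled. Leave the trowel, the green pot and the mister as they stand.

Things in the scene. Friction and masses are not known exactly. Their poses are not given: they have to be found in the camera images.
- seed_tray: Empty charcoal-coloured plastic half-size seed tray with 24 cells, loose, about 0.25 kg; it slides at a push of 1 to 5 N. Over its rim it measures 170 mm along its own x and 230 mm along its own y; 50 mm high. The rim is a turned-down edge 14 mm deep (36 to 50 mm above the underside), standing 6 mm proud of the walls below it. Origin: centre of its underside; z up. It lies flat on the tidy's floor, turned up to 0.35 rad from square with the tidy.
- potting_tidy: Potting tidy: shallow wooden tray fixed to the counter, 390 mm deep (its x, away from the robot) by 650 mm wide (its y, to the robot's left). Floor 6 mm thick; back wall (+x) and the two side walls are 65 mm high and 9 mm thick; the front (towards the robot) has only a lip 18 mm high over the counter. Origin: centre of its underside, on the counter. It does not move.
- tidy_corner (a point): The tidy's inner far left corner, on its floor (6 mm above the counter), where the inner faces of the back wall and of the left wall meet. Axes as the tidy's: x towards the back wall, y towards the left wall. With the seed tray home its origin lies 85 mm in front of this point and 115 mm to the right of it (x = -0.085, y = -0.115 in this frame).
- trowel: Aluminium hand trowel with a black grip, lying in the right-hand part of the tidy, 290 mm long (along its x, blade to +x), 76 mm wide, 28 mm high. Origin: on the floor under its middle. A bystander.
- green_pot: Green glazed pot, 136 mm across the rim, 118 mm high, on the counter to one side of the tidy (left or right). Origin: centre of its foot. A bystander.
- mister: Stainless steel plant mister with a twist cap and a spray head, 74 mm across, 195 mm high, on the counter to the other side of the tidy. Origin: centre of its foot. A bystander.

How it is judged (in metres and radians):
At the end, for the whole second after the job is handed in: The seed tray lies flat and at rest on the tidy's floor in the far left corner, within 5 mm of the back wall and within 5 mm of the left wall (measured at the middle of each side), and square with the tidy to 0.03 rad (x of seed_tray in the frame of tidy_corner between -0.09 and -0.078 m and y of seed_tray in the frame of tidy_corner between -0.12 and -0.108 m and z of seed_tray in the frame of tidy_corner below 0.004 m and angle between the x axis of seed_tray and the x axis of potting_tidy, either way round below 0.03 rad and angle between seed_tray's own z axis and vertical below 0.03 rad and linear speed of seed_tray below 0.01 m/s); the robot touches nothing.
It fails at once if the seed tray is lifted (more than 10 mm off the tidy's floor) or tipped (more than 0.15 rad) (z of seed_tray in the frame of tidy_corner above 0.01 m or angle between seed_tray's own z axis and vertical above 0.15 rad).
It fails at once if the seed tray is knocked or flung along (faster than 0.4 m/s) (linear speed of seed_tray above 0.4 m/s).
It fails at once if the fingers press the seed tray with more than 40 N (contact force between the fingers and seed_tray above 40 N).
It fails at once if the trowel, the pot or the mister is moved more than 15 mm or tipped (distance of any of trowel, green_pot, mister from where it was at the start of the episode above 0.015 m or angle between any of trowel, green_pot, mister's own z axis and vertical above 0.2 rad).
It also fails if it takes over 69 s, if anything falls off the work surface, if the arm or the gripper's body presses on something with over 40 N, if the wrist force passes 120 N, or if a joint passes its speed limit or range.

ROBOT

A 7-joint arm with a two-finger parallel gripper is mounted at the origin on the work surface. World frame = base frame: x ahead of the robot, y to its left, z up, the work surface at z = 0. Lengths are in mm, angles in rad, forces in N, time in s.
With the tool pointing down it reaches from about 425 to 950 mm from the base axis. Payload 4.7 kg.
Tool frame: the origin (TCP) lies on the centre line of the jaws, within the pads' length; the fingertips stand 25 mm ahead of it and the grasp point (between the pads) lies 6 mm ahead of it; z points along the fingers, x is the direction in which the jaws open and shut, and the axes are right-handed (so a half turn about z gives the same grasp; the last joint's range is limited). The gripper opens to 87 mm and grips with 3 to 60 N. Pads are 19 mm wide; open, the fingers measure 117 mm over their backs; the gripper's body (75 mm by 190 mm) begins 51 mm behind the grasp point.
Start: joints at [-1.168, 0.469, -0.049, 1.532, 0.024, 1.141, -0.082], TCP at [282.455, 613.079, 247.573] pointing down, gripper open.
Joint ranges: [-2.59, 2.59], [-0.33, 1.99], [-1.39, 1.29], [0.1, 2.45], [-1.04, 4.18], [0.21, 1.99], [-2.66, 2.66]. Speed limits (rad/s): [2.57, 2.57, 3.14, 3.14, 3.14, 3.14, 3.14].

INTERFACE

Orientations are given as [roll, pitch, yaw] about the fixed x, y, z axes, in that order (R = Rz(yaw) Ry(pitch) Rx(roll)).
In Python, from cell import bot, imaging gives the robot as it stands.
- The arm moves only by the tool play_rows, never from a script. Its argument "increments" is a list of rows, each an object with "offset": the shift along the world's x, y, z in cm, a list of three; "angular": the turn, a rotation vector about the world's x, y, z in degrees, a list of three; "grip": the closure in counts, from 0 (fully open) to 255 (shut). A call has 1 to 20 rows; each row shifts and turns the commanded pose from where the row before left it; what a row does not reach is not made up. A row lasts 1/10 s, in which the tool goes at most 50 mm and 8.59 degrees, less where a joint would pass 70% of its speed; a pose out of reach is approached as far as the arm can. A call is refused whole if a number of a shift passes 5 or a number of a turn 8.59, either way. A call with a gripper value outside its range is refused whole. The fingers move at their own pace and stop on an object; "grip_force" is the grip in N (left out, the last holds). Time passes only in rows, so rows that do not move let the fingers close. It gives the time, the measured TCP pose, the force and the opening at its end, in the units of the state.
- bot.state(): the state, without advancing time (a new reading comes with each control period).
- imaging.grab_frame(name): name is "scene" or "side" or "wrist"; returns the picture (420x560x3 uint8, red, green, blue); there is no depth.
- imaging.camera_params(name): a dict with "mtx" (3x3 intrinsics, pixels), "R" (3x3) and "t" (3): a world point X has camera coordinates R X + t. Camera axes: x right, y down, z forward; pixel columns grow to the right and rows downward; lengths in mm; the calibration is good to about 2 mm. A picture is of the moment at which its call begins: read the wrist's pose just before it. camera_params takes no time and is no camera call; for the wrist camera it gives the pose at the moment of the call.
- bot.sign_off(): hands the job in, once; it reports no verdict.
The state is a dict: "time": time; "joint_pos": joint angles; "joint_vel": joint speeds; "tau": joint torques, N m; "position": TCP position; "ee_rot": TCP orientation; "force": force on the tool from outside, world axes, zero at the start; "torque": the same for the moment, N m; "grip_width": finger opening in mm.
Only numpy, scipy, OpenCV 4.12 (cv2) and the standard library are available. Lean on these libraries where they do the work, as an engineer would, in place of code of your own. Each camera call takes 0.05 s, during which the arm holds its last target.

## Working session

There is one attempt and no reset: what is moved stays moved. The work goes in short steps, Python scripts to look and compute and a tool call to move; the robot and the scene stay as the last step left them, time stands still between calls to the robot, and variables do not carry over. Pictures are saved under pics/ and viewed, and the job is handed in when it is done.

Besides the shell and the picture viewer there is one more tool, called after "Request:" by a JSON object that holds its "fn" and its "kwargs". play_rows: Moves the arm, as the interface text tells. Its arguments: {"type":"object","properties":{"increments":{"type":"array","items":{"type":"object","properties":{"offset":{"type":"array","items":{"type":"number"}},"angular":{"type":"array","items":{"type":"number"}},"grip":{"type":"number"}}}},"grip_force":{"type":"number"}},"required":["increments"]}

```bash
ls; mkdir -p pics; python3 - <<'E'
from cell import bot, imaging
import cv2
s=bot.state(); print(s)
for n in ["scene","side"]:
    im=imaging.grab_frame(n); cv2.imwrite(f"pics/{n}0.png",im[:,:,::-1])
    p=imaging.camera_params(n); print(n,p)
E
```

```text
pics
{'time': 0.0, 'joint_pos': array([-1.16791503,  0.46941971, -0.0485805 ,  1.5336656 ,  0.02414624,
        1.14102082, -0.08229218]), 'joint_vel': array([-0.00019226,  0.0008351 ,  0.00145999,  0.00068913,  0.00156901,
       -0.00104528, -0.00022698]), 'tau': array([ 8.00742200e-04, -5.07988822e+01, -8.00128584e-02, -2.36142308e+01,
       -6.12539914e-02,  3.81993013e-02,  1.78437117e-04]), 'position': array([282.26018578, 612.55103574, 246.52600719]), 'ee_rot': array([3.14147305e+00, 1.92286984e-03, 1.13906017e+00]), 'force': array([-0.54824707,  1.17160221, -0.21077193]), 'torque': array([-0.01664192,  0.02960908, -0.00621934]), 'grip_width': 86.97951121393977}
scene {'mtx': array([[525.62532062,   0.        , 281.44223901],
       [  0.        , 525.62532062, 215.54917845],
       [  0.        ,   0.        ,   1.        ]]), 'R': array([[-0.58281198,  0.81251947, -0.01192931],
       [ 0.62396853,  0.4380654 , -0.64711821],
       [-0.52057033, -0.38459176, -0.76229634]]), 't': array([ 341.58624044, -351.47833028, 1950.42454076])}
side {'mtx': array([[388.02819758,   0.        , 283.92458817],
       [  0.        , 388.02819758, 213.51397035],
       [  0.        ,   0.        ,   1.        ]]), 'R': array([[ 0.94716686, -0.32073284,  0.00231988],
       [-0.23985273, -0.71308209, -0.65877508],
       [ 0.21294506,  0.62341349, -0.75233637]]), 't': array([-587.46179247,  173.01148136, 1115.78200101])}
```

View pics/scene0.png

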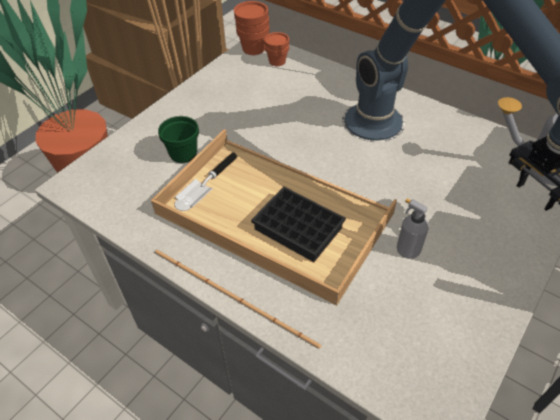

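View pics/side0.png

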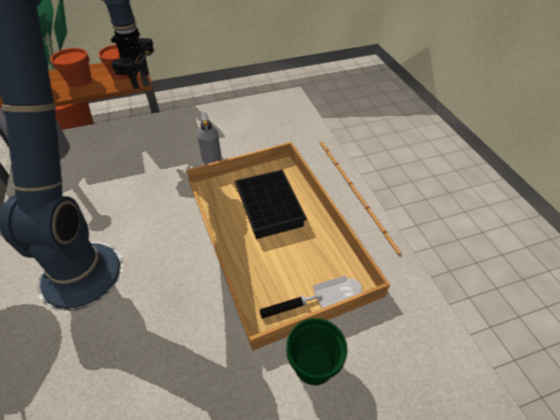

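```bash
python3 - <<'E'
import cv2
a=cv2.imread("pics/scene0.png")[120:310,140:410]; cv2.imwrite("pics/sc.png",cv2.resize(a,(0,0),fx=2.95,fy=2.95,interpolation=cv2.INTER_CUBIC))
a=cv2.imread("pics/side0.png")[135:355,180:400]; cv2.imwrite("pics/si.png",cv2.resize(a,(0,0),fx=2.7,fy=2.7,interpolation=cv2.INTER_CUBIC))
E
```

```text
(no output)
```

View pics/sc.png

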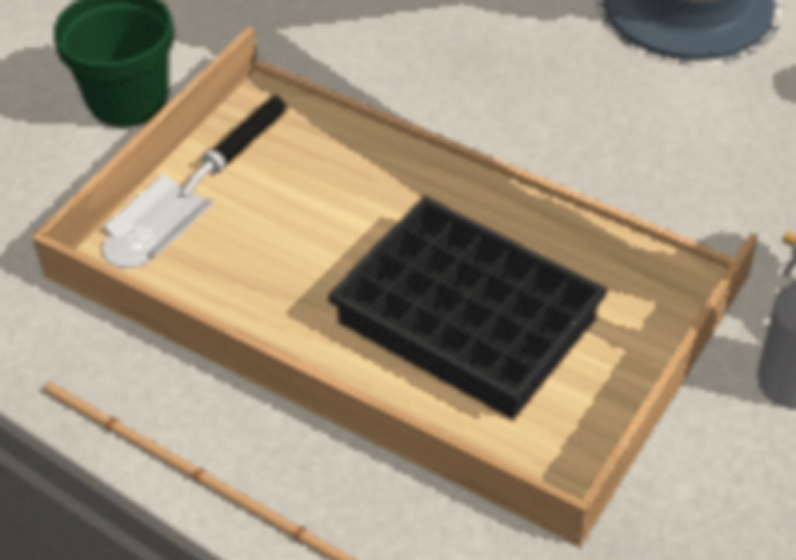

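View pics/si.png

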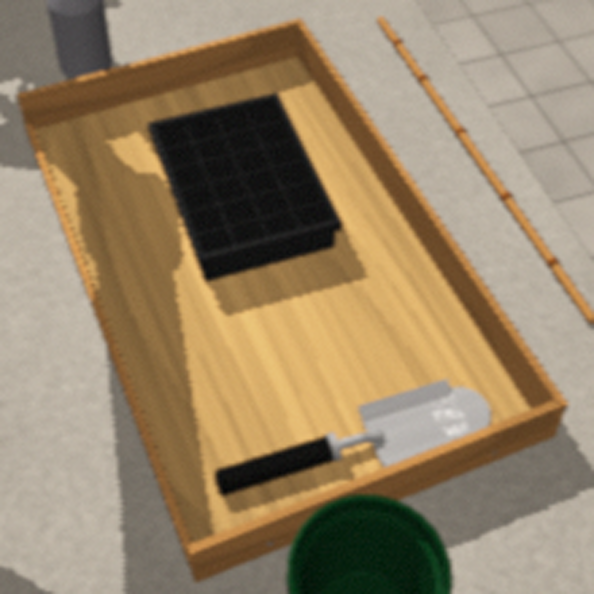

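```bash
cat > h.py <<'E'
from cell import bot, imaging
import numpy as np, cv2
from scipy.optimize import least_squares
def proj(n,X):
    p=imaging.camera_params(n); c=np.asarray(X)@p["R"].T+p["t"]; q=c@p["mtx"].T; return q[:,:2]/q[:,2:]
def rect(p,a,b,z): # corners far-left, near-left, far-right, near-right
    c,s=np.cos(p[2]),np.sin(p[2]); L=np.array([[a,b],[-a,b],[a,-b],[-a,-b]])
    return np.c_[L@np.array([[c,s],[-s,c]])+p[:2], np.full(4,z)]
def fit(obs,a,b,z,p0):
    f=lambda p: np.concatenate([(proj(n,rect(p,a,b,z))-o)[~np.isnan(o)].ravel() for n,o in obs.items()])
    r=least_squares(f,p0,loss='soft_l1'); return r.x, r.fun.round(1)
def pt(n,uv,z):
    p=imaging.camera_params(n); d=p["R"].T@np.linalg.inv(p["mtx"])@[uv[0],uv[1],1]; c=-p["R"].T@p["t"]
    return c+d*(z-c[2])/d[2]
E
python3 - <<'E'
from h import *
S=lambda L: np.array(L,float)/2.95+[140,120]
T=lambda L: np.array(L,float)/2.7+[180,135]
n=np.nan
ti={"scene":S([[583,513],[753,237],[37,240],[252,30]]),"side":T([[302,20],[18,95],[566,405],[190,548]])}
tr={"scene":S([[514,390],[607,290],[331,296],[425,198]]),"side":T([[278,95],[150,122],[340,225],[204,262]])}
for k in ["both","scene","side"]:
    f=lambda d: d if k=="both" else {k:d[k]}
    P,r=fit(f(ti),195,325,65,[650,0,0]); print(k,"tidy",P,r)
    c,s=np.cos(P[2]),np.sin(P[2]);R=np.array([[c,-s],[s,c]]); C=P[:2]+R@[186,316]
    Q,r2=fit(f(tr),85,115,56,[650,100,0]); print("tray",Q,r2)
    print("corner",C,"tray in corner",R.T@(Q[:2]-C),"ang",Q[2]-P[2], "home",C+R@[-85,-115])
for nme,uv in (("scene",(411,253)),): print("mister",pt(nme,uv,0))
E
```

```text
both tidy [ 5.80583719e+02 -3.48930597e+01  6.97791914e-02] [-0.2  0.4  1.8  0.1 -2.6 -1.1 -1.4 -1.2 -0.2 -1.9 -0.5 -2.   0.3 -1.1
 -0.4  1. ]
tray [ 5.90726145e+02  6.38725794e+01 -3.51406341e-03] [-0.3  3.1 -0.4 -0.6 -2.3 -1.1 -1.  -1.5 -0.3 -1.5 -1.3 -0.6  0.5 -1.3
 -2.8 -1.3]
corner [744.09873818 293.30632849] tray in corner [-168.99606087 -218.18187113] ang -0.07329325485716529 home [667.32368894 172.65977108]
scene tidy [ 5.79839995e+02 -3.31920098e+01  7.01533197e-02] [ 0.6  0.5  2.4  0.2 -2.  -1.  -1.  -1.2]
tray [ 5.90857743e+02  6.71122387e+01 -3.03718649e-03] [ 0.7  3.6  0.5 -0.1 -1.4 -0.6 -0.2 -1. ]
corner [743.23221441 295.06853097] tray in corner [-167.97844761 -216.71477111] ang -0.07319050618739976 home [666.50230783 174.39325829]
side tidy [ 5.80525450e+02 -3.70205586e+01  6.86025507e-02] [ 0.1 -1.5 -0.3 -1.6  0.6 -0.3 -0.4  1.8]
tray [5.92342298e+02 5.82912351e+01 9.32649562e-04] [ 0.5 -0.6 -0.5  0.5  1.8 -0.2 -1.6  0.1]
corner [744.42652919 290.98620395] tray in corner [-167.67744395 -221.72243189] ang -0.06766990118236493 home [667.50957548 170.43006669]
mister [468.62295907 388.12291638   0.        ]
```

Request:
{"fn": "play_rows", "kwargs": {"increments": [{"offset":[1.5,-3.5,0.3],"angular":[0,0,-3],"grip":0},{"offset":[1.5,-3.5,0.3],"angular":[0,0,-3],"grip":0},{"offset":[1.5,-3.5,0.3],"angular":[0,0,-3],"grip":0},{"offset":[1.5,-3.5,0.3],"angular":[0,0,-3],"grip":0},{"offset":[1.5,-3.5,0.3],"angular":[0,0,-3],"grip":0},{"offset":[1.5,-3.5,0.3],"angular":[0,0,-3],"grip":0},{"offset":[1.5,-3.5,0.3],"angular":[0,0,-3],"grip":0},{"offset":[1.5,-3.5,0.3],"angular":[0,0,-3],"grip":0},{"offset":[1.5,-3.5,0.3],"angular":[0,0,-3],"grip":0},{"offset":[1.5,-3.5,0.3],"angular":[0,0,-3],"grip":0},{"offset":[1.5,-3.5,0.3],"angular":[0,0,-3],"grip":0},{"offset":[1.5,-3.5,0.3],"angular":[0,0,-3],"grip":0},{"offset":[1.5,-3.5,0.3],"angular":[0,0,-3],"grip":0},{"offset":[1.5,-3.5,0.3],"angular":[0,0,-3],"grip":0},{"offset":[1.5,-3.5,0.3],"angular":[0,0,-3],"grip":0},{"offset":[1.5,-3.5,0.3],"angular":[0,0,-3],"grip":0},{"offset":[0,0,0]},{"offset":[0,0,0]}]}}

```text
invalid input at $.increments[16]: expected keys offset, angular, grip
```

```bash
python3 - <<'E'
from h import *
s=bot.state(); print(s['time'],s['position'],s['ee_rot'],s['force'])
p=imaging.camera_params("wrist")
im=imaging.grab_frame("wrist"); cv2.imwrite("pics/w1.png",cv2.resize(im[:,:,::-1],(784,588),interpolation=cv2.INTER_CUBIC))
print(p); import pickle; pickle.dump(p,open("w1.pkl","wb"))
E
```

```text
0.1 [282.26768799 612.60985748 246.60238075] [3.14153208e+00 1.75445421e-03 1.13907021e+00] [-0.1006681  -0.19041561 -0.21810533]
{'mtx': array([[371.48430015,   0.        , 281.597615  ],
       [  0.        , 371.48430015, 206.60514046],
       [  0.        ,   0.        ,   1.        ]]), 'R': array([[ 0.41790777,  0.908486  , -0.00250724],
       [ 0.87623201, -0.40233883,  0.26521865],
       [ 0.23993867, -0.11303386, -0.96418503]]), 't': array([-674.45527805,  -34.02514937,  391.2869211 ])}
```

View pics/w1.png

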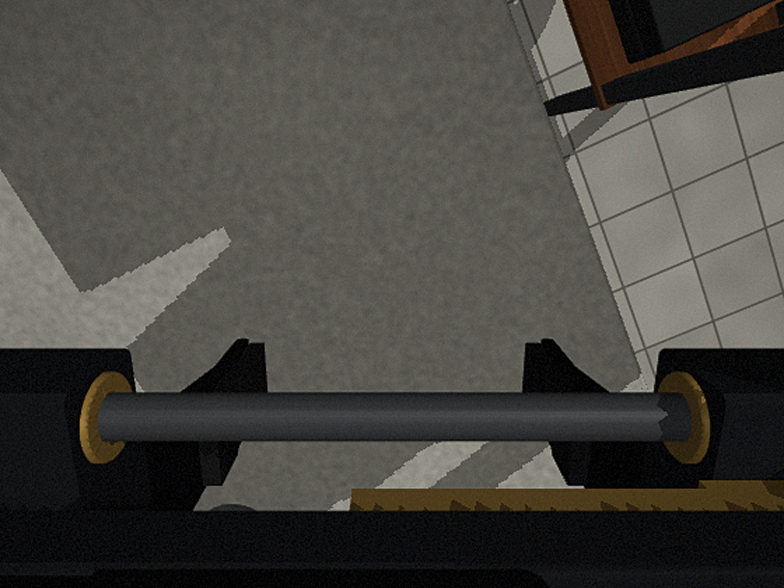

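Request:
{"fn": "play_rows", "kwargs": {"increments": [{"offset":[1.5,-3.5,0.3],"angular":[0,0,-3],"grip":0},{"offset":[1.5,-3.5,0.3],"angular":[0,0,-3],"grip":0},{"offset":[1.5,-3.5,0.3],"angular":[0,0,-3],"grip":0},{"offset":[1.5,-3.5,0.3],"angular":[0,0,-3],"grip":0},{"offset":[1.5,-3.5,0.3],"angular":[0,0,-3],"grip":0},{"offset":[1.5,-3.5,0.3],"angular":[0,0,-3],"grip":0},{"offset":[1.5,-3.5,0.3],"angular":[0,0,-3],"grip":0},{"offset":[1.5,-3.5,0.3],"angular":[0,0,-3],"grip":0},{"offset":[1.5,-3.5,0.3],"angular":[0,0,-3],"grip":0},{"offset":[1.5,-3.5,0.3],"angular":[0,0,-3],"grip":0},{"offset":[1.5,-3.5,0.3],"angular":[0,0,-3],"grip":0},{"offset":[1.5,-3.5,0.3],"angular":[0,0,-3],"grip":0},{"offset":[1.5,-3.5,0.3],"angular":[0,0,-3],"grip":0},{"offset":[1.5,-3.5,0.3],"angular":[0,0,-3],"grip":0},{"offset":[1.5,-3.5,0.3],"angular":[0,0,-3],"grip":0},{"offset":[1.5,-3.5,0.3],"angular":[0,0,-3],"grip":0},{"offset":[1.5,-3.5,0.3],"angular":[0,0,-3],"grip":0},{"offset":[1.5,-3.5,0.3],"angular":[0,0,-3],"grip":0},{"offset":[0,0,0],"angular":[0,0,0],"grip":0},{"offset":[0,0,0],"angular":[0,0,0],"grip":0}]}}

```text
time: 2.15
position: [552.3, -17.7, 301.3]
ee_rot: [-3.141, 0.001, 0.195]
force: [0.9, 0.1, 0.1]
grip_width: 86.9
```

```bash
python3 - <<'E'
from h import *
s=bot.state(); print(s['time'],s['position'],s['ee_rot'],s['force'])
p=imaging.camera_params("wrist")
im=imaging.grab_frame("wrist"); cv2.imwrite("pics/w2.png",cv2.resize(im[:,:,::-1],(784,588),interpolation=cv2.INTER_CUBIC))
import pickle; pickle.dump(p,open("w2.pkl","wb"))
im=imaging.grab_frame("side"); cv2.imwrite("pics/s2.png",im[:,:,::-1])
E
```

```text
2.15 [552.32245274 -17.6665259  301.27123035] [-3.14136995e+00  5.98052194e-04  1.94682707e-01] [0.87559123 0.06450212 0.11144174]
```

View pics/w2.png

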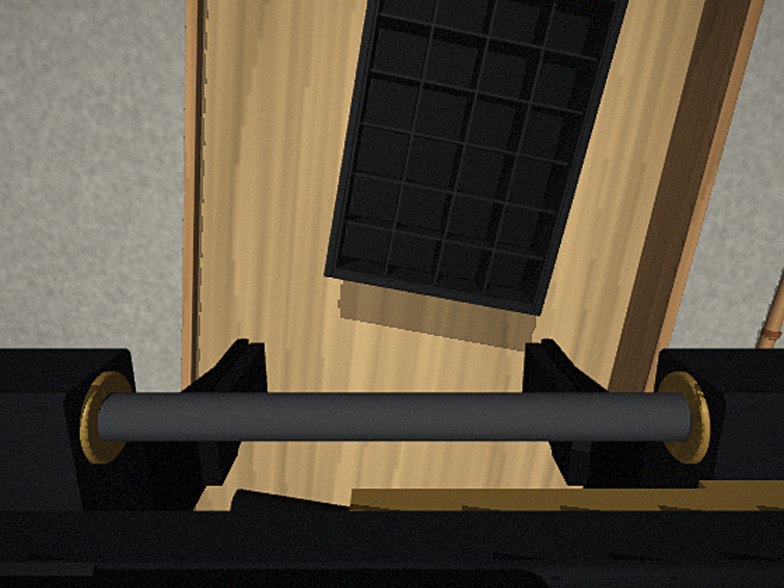

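View pics/s2.png

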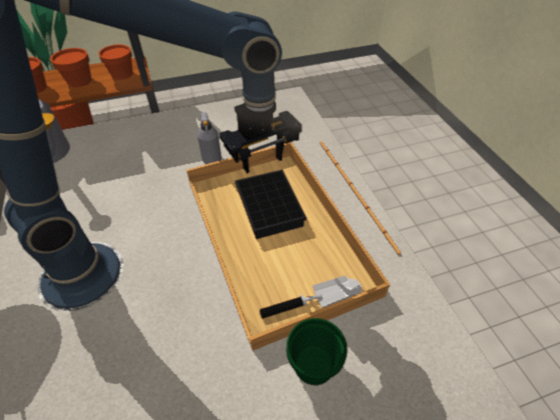

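```bash
python3 - <<'E'
from h import *
import pickle; p=pickle.load(open("w2.pkl","rb"))
def q(uv,z):
    d=p["R"].T@np.linalg.inv(p["mtx"])@[uv[0]/1.4,uv[1]/1.4,1]; c=-p["R"].T@p["t"]; return c+d*(z-c[2])/d[2]
a=q((325,275),56);b=q((541,315),56);print(a,b,np.linalg.norm(a-b), np.arctan2(*(b-a)[1::-1]))
for t in ((368,0),(627,0)):print(q(t,56))
# back wall top outer edge
u=q((765,0),65);v=q((668,388),65);print(u,v,np.arctan2(-(u-v)[0],(u-v)[1]))
u=q((187,0),24);v=q((183,370),24);print(u,v,np.arctan2(-(u-v)[0],(u-v)[1]))
for n,uv in (("side",(265,310)),("side",(312,300)),("side",(353,278)),("scene",(236,158))): print(n,pt(n,uv,20))
E
```

```text
[505.92376978 -49.37730175  56.        ] [675.18094885 -48.33069693  56.        ] 169.26041488371953 0.0061834392049001765
[503.98465728 141.57639394  56.        ]
[672.28769385 174.79106397  56.        ]
[756.63010381 189.20715679  65.        ] [786.14929133 -84.8735187   65.        ] 0.10728898003932293
[373.36349265 123.72328626  24.        ] [ 395.91203723 -165.61450214   24.        ] 0.07777436228571205
side [ 469.59619001 -289.56285642   20.        ]
side [ 597.41339934 -301.8059483    20.        ]
side [ 731.12357697 -274.6830586    20.        ]
scene [ 463.8911343  -278.99456099   20.        ]
```

Request:
{"fn": "play_rows", "kwargs": {"increments": [{"offset":[1.05,-1.8,-2],"angular":[0,0,-1.75],"grip":0},{"offset":[1.05,-1.8,-2],"angular":[0,0,-1.75],"grip":0},{"offset":[1.05,-1.8,-2],"angular":[0,0,-1.75],"grip":0},{"offset":[1.05,-1.8,-2],"angular":[0,0,-1.75],"grip":0},{"offset":[0,0,-2.1],"angular":[0,0,0],"grip":0},{"offset":[0,0,-2.1],"angular":[0,0,0],"grip":0},{"offset":[0,0,-2.1],"angular":[0,0,0],"grip":0},{"offset":[0,0,-2.1],"angular":[0,0,0],"grip":0},{"offset":[0,0,-2.1],"angular":[0,0,0],"grip":0},{"offset":[0,0,-2.1],"angular":[0,0,0],"grip":0},{"offset":[0,0,-2.1],"angular":[0,0,0],"grip":0},{"offset":[0,0,-2.1],"angular":[0,0,0],"grip":0},{"offset":[0,0,0],"angular":[0,0,0],"grip":0},{"offset":[0,0,0],"angular":[0,0,0],"grip":0}]}}

```text
time: 3.65
position: [594.5, -87.7, 53.6]
ee_rot: [-3.141, 0.0, 0.076]
force: [1.5, -0.6, 0.8]
grip_width: 86.4
```

```bash
python3 - <<'E'
from h import *
im=imaging.grab_frame("scene"); cv2.imwrite("pics/s3.png",cv2.resize(im[120:310,140:410,::-1],(0,0),fx=2.95,fy=2.95))
print(bot.state()['force'])
E
```

```text
[-0.37894929  0.37287528  0.07104012]
```

View pics/s3.png

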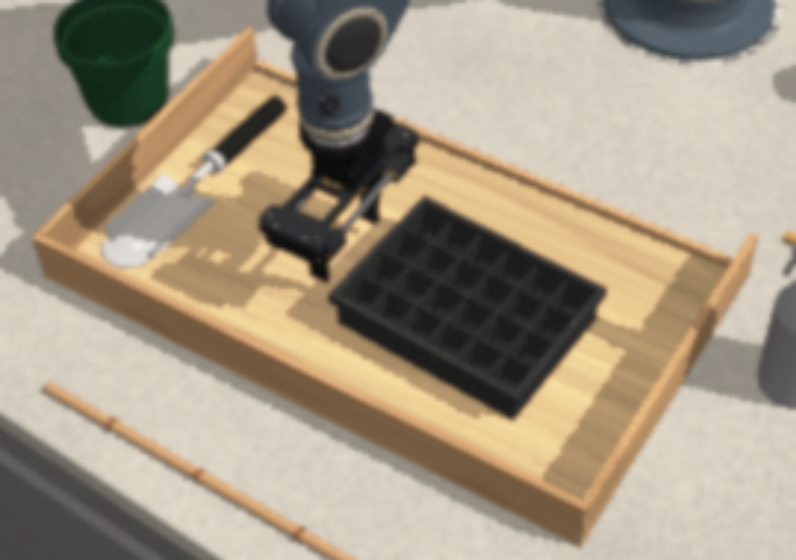

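Request:
{"fn": "play_rows", "kwargs": {"increments": [{"offset":[-0.04,0.5,0],"angular":[0,0,0],"grip":0},{"offset":[-0.04,0.5,0],"angular":[0,0,0],"grip":0},{"offset":[-0.04,0.5,0],"angular":[0,0,0],"grip":0},{"offset":[-0.04,0.5,0],"angular":[0,0,0],"grip":0},{"offset":[-0.04,0.5,0],"angular":[0,0,0],"grip":0},{"offset":[-0.04,0.5,0],"angular":[0,0,0],"grip":0},{"offset":[-0.04,0.5,0],"angular":[0,0,0],"grip":0},{"offset":[-0.04,0.5,0],"angular":[0,0,0],"grip":0},{"offset":[-0.04,0.5,0],"angular":[0,0,0],"grip":0},{"offset":[-0.04,0.5,0],"angular":[0,0,0],"grip":0},{"offset":[-0.04,0.5,0],"angular":[0,0,0],"grip":0},{"offset":[-0.04,0.5,0],"angular":[0,0,0],"grip":0}]}}

```text
time: 4.9
position: [589.6, -28.7, 53.6]
ee_rot: [3.141, 0.0, 0.075]
force: [0.3, -2.7, 1.1]
grip_width: 86.7
```

```bash
python3 - <<'E'
from h import *
im=imaging.grab_frame("scene"); cv2.imwrite("pics/s4.png",cv2.resize(im[120:310,140:410,::-1],(0,0),fx=2.95,fy=2.95))
print(bot.state()['force'])
E
```

```text
[-0.18049472 -0.60994045  0.8582966 ]
```

View pics/s4.png

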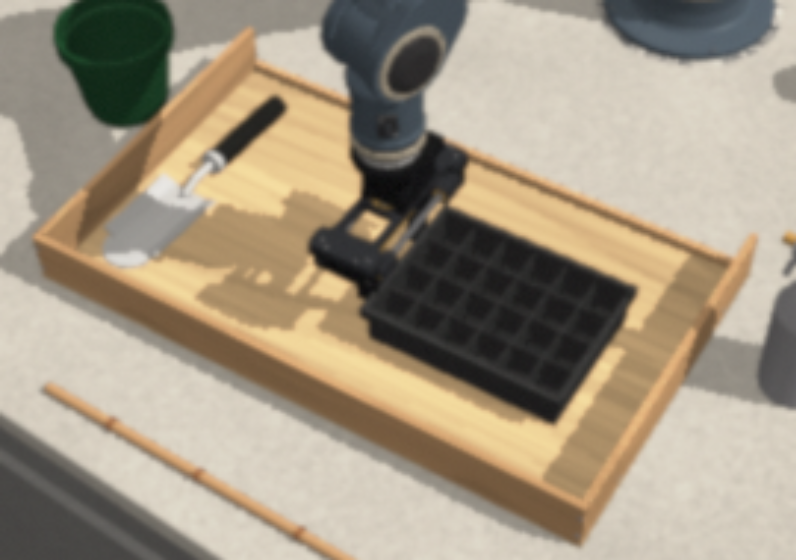

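Request:
{"fn": "play_rows", "kwargs": {"increments": [{"offset":[-0.035,0.5,0],"angular":[0,0,0],"grip":0},{"offset":[-0.035,0.5,0],"angular":[0,0,0],"grip":0},{"offset":[-0.035,0.5,0],"angular":[0,0,0],"grip":0},{"offset":[-0.035,0.5,0],"angular":[0,0,0],"grip":0},{"offset":[-0.035,0.5,0],"angular":[0,0,0],"grip":0},{"offset":[-0.035,0.5,0],"angular":[0,0,0],"grip":0},{"offset":[-0.035,0.5,0],"angular":[0,0,0],"grip":0},{"offset":[-0.035,0.5,0],"angular":[0,0,0],"grip":0},{"offset":[-0.035,0.5,0],"angular":[0,0,0],"grip":0},{"offset":[-0.035,0.5,0],"angular":[0,0,0],"grip":0},{"offset":[-0.01,0.2,0],"angular":[0,0,0],"grip":0}]}}

```text
time: 6.05
position: [586.0, 24.0, 53.5]
ee_rot: [-3.141, 0.0, 0.075]
force: [-0.7, -1.5, -0.3]
grip_width: 87.3
```

```bash
python3 - <<'E'
from h import *
im=imaging.grab_frame("scene"); cv2.imwrite("pics/s5.png",cv2.resize(im[170:310,240:410,::-1],(0,0),fx=4.2,fy=4.2,interpolation=cv2.INTER_CUBIC))
print(bot.state()['force'])
E
```

```text
[ 0.49857623 -0.01622681  0.34373803]
```

View pics/s5.png

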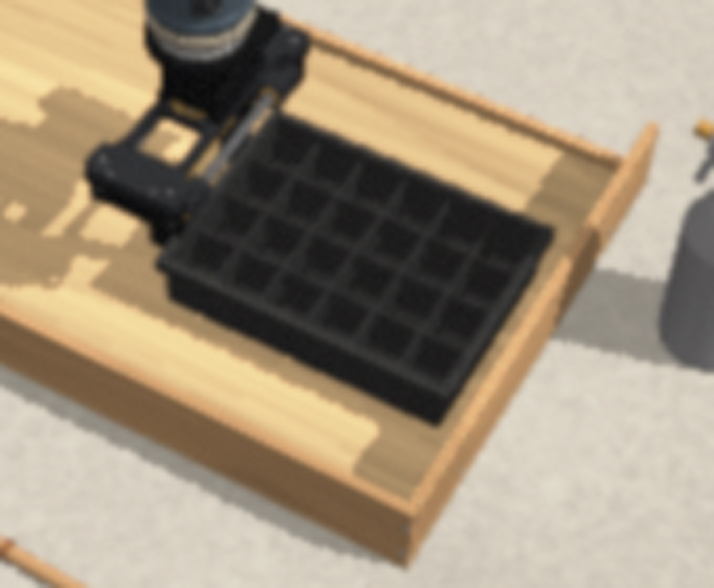

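Request:
{"fn": "play_rows", "kwargs": {"increments": [{"offset":[-0.01,0.2,0],"angular":[0,0,0],"grip":0},{"offset":[-0.01,0.2,0],"angular":[0,0,0],"grip":0},{"offset":[-0.01,0.2,0],"angular":[0,0,0],"grip":0},{"offset":[-0.01,0.2,0],"angular":[0,0,0],"grip":0},{"offset":[-0.01,0.2,0],"angular":[0,0,0],"grip":0}]}}

```text
time: 6.6
position: [585.5, 33.2, 53.5]
ee_rot: [-3.142, 0.0, 0.074]
force: [0.1, -1.7, -0.4]
grip_width: 87.1
```

Request:
{"fn": "play_rows", "kwargs": {"increments": [{"offset":[-0.01,0.2,0],"angular":[0,0,0],"grip":0},{"offset":[-0.01,0.2,0],"angular":[0,0,0],"grip":0}]}}

```text
time: 6.8
position: [585.3, 37.3, 53.5]
ee_rot: [-3.141, 0.0, 0.074]
force: [1.1, -2.3, 0.1]
grip_width: 87.1
```

Request:
{"fn": "play_rows", "kwargs": {"increments": [{"offset":[0,0.1,0],"angular":[0,0,0],"grip":0},{"offset":[0,0.1,0],"angular":[0,0,0],"grip":0}]}}

```text
time: 7.0
position: [585.3, 39.2, 53.6]
ee_rot: [3.142, 0.0, 0.074]
force: [0.5, -2.2, -1.0]
grip_width: 86.9
```

Request:
{"fn": "play_rows", "kwargs": {"increments": [{"offset":[0,0.1,0],"angular":[0,0,0],"grip":0},{"offset":[0,0.1,0],"angular":[0,0,0],"grip":0}]}}

```text
time: 7.2
position: [585.3, 40.4, 53.6]
ee_rot: [3.141, -0.0, 0.074]
force: [0.3, -3.7, -0.2]
grip_width: 87.5
```

Request:
{"fn": "play_rows", "kwargs": {"increments": [{"offset":[0,0.1,0],"angular":[0,0,0],"grip":0},{"offset":[0,0.1,0],"angular":[0,0,0],"grip":0}]}}

```text
time: 7.4
position: [585.3, 40.5, 53.6]
ee_rot: [3.138, 0.0, 0.074]
force: [0.6, -7.4, -0.7]
grip_width: 86.9
```

```bash
python3 - <<'E'
from h import *
im=imaging.grab_frame("scene"); cv2.imwrite("pics/s6.png",cv2.resize(im[170:310,240:410,::-1],(0,0),fx=4.2,fy=4.2,interpolation=cv2.INTER_CUBIC))
print(bot.state()['force'])
E
```

```text
[-0.75762458 -7.84566072 -0.83209014]
```

View pics/s6.png

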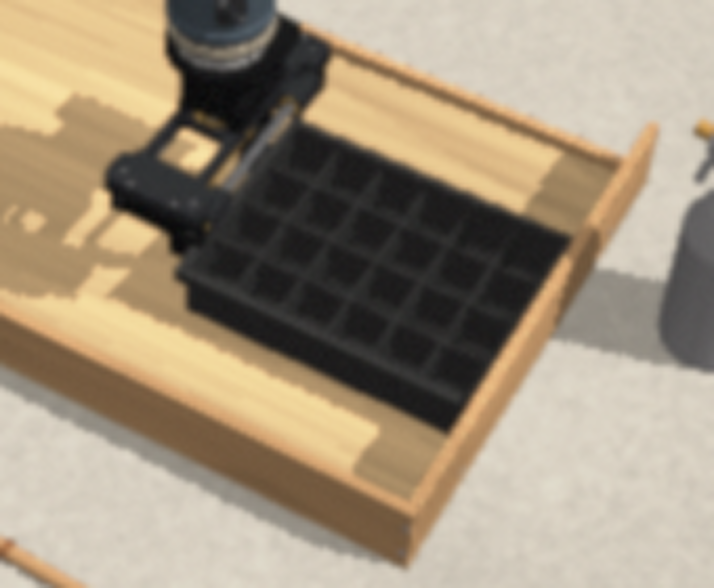

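Request:
{"fn": "play_rows", "kwargs": {"increments": [{"offset":[0,-1,0],"angular":[0,0,0],"grip":0},{"offset":[0,-2,0],"angular":[0,0,0],"grip":0},{"offset":[0,0,5],"angular":[0,0,0],"grip":0},{"offset":[0,0,5],"angular":[0,0,0],"grip":0},{"offset":[-0.8,1,0],"angular":[0,0,6],"grip":0},{"offset":[-0.8,1,0],"angular":[0,0,6],"grip":0},{"offset":[-0.8,1,0],"angular":[0,0,6],"grip":0},{"offset":[-0.8,1,0],"angular":[0,0,6],"grip":0},{"offset":[-0.8,1,0],"angular":[0,0,6],"grip":0},{"offset":[-0.8,1,0],"angular":[0,0,6],"grip":0},{"offset":[-0.8,1,0],"angular":[0,0,6],"grip":0},{"offset":[-0.8,1,0],"angular":[0,0,6],"grip":0},{"offset":[-0.8,1,0],"angular":[0,0,6],"grip":0},{"offset":[-0.8,1,0],"angular":[0,0,6],"grip":0},{"offset":[-0.8,1,0],"angular":[0,0,6],"grip":0},{"offset":[-0.8,1,0],"angular":[0,0,6],"grip":0},{"offset":[-0.8,1,0],"angular":[0,0,6],"grip":0},{"offset":[-0.8,1,0],"angular":[0,0,6],"grip":0},{"offset":[-0.8,1,0],"angular":[0,0,6],"grip":0},{"offset":[0,0,0],"angular":[0,0,0],"grip":0}]}}

```text
time: 9.45
position: [464.3, 164.9, 153.8]
ee_rot: [-3.141, -0.002, 1.648]
force: [0.1, 0.3, -0.5]
grip_width: 87.0
```

```bash
python3 - <<'E'
from h import *
im=imaging.grab_frame("scene"); cv2.imwrite("pics/s7.png",cv2.resize(im[150:310,220:410,::-1],(0,0),fx=3.7,fy=3.7,interpolation=cv2.INTER_CUBIC))
print(bot.state()['position'])
im=imaging.grab_frame("side"); cv2.imwrite("pics/t7.png",cv2.resize(im[60:260,130:370,::-1],(0,0),fx=3,fy=3,interpolation=cv2.INTER_CUBIC))
E
```

```text
[465.12091914 163.7794722  153.86145825]
```

View pics/s7.png

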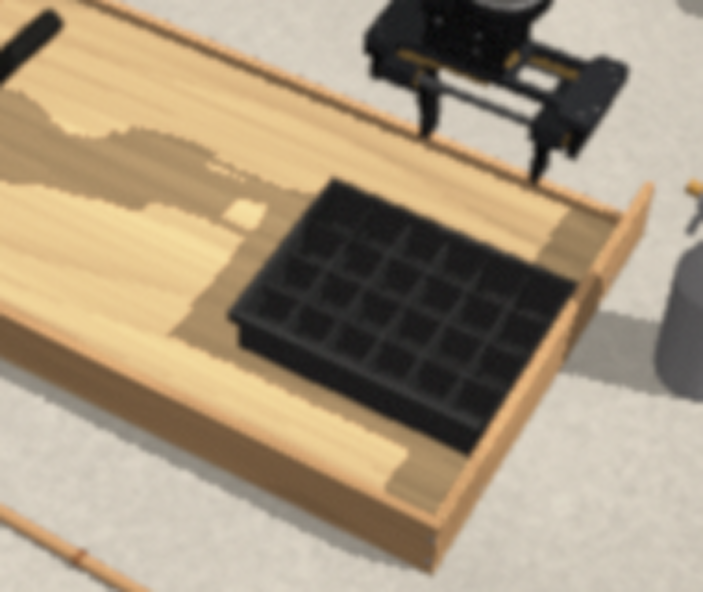

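View pics/t7.png

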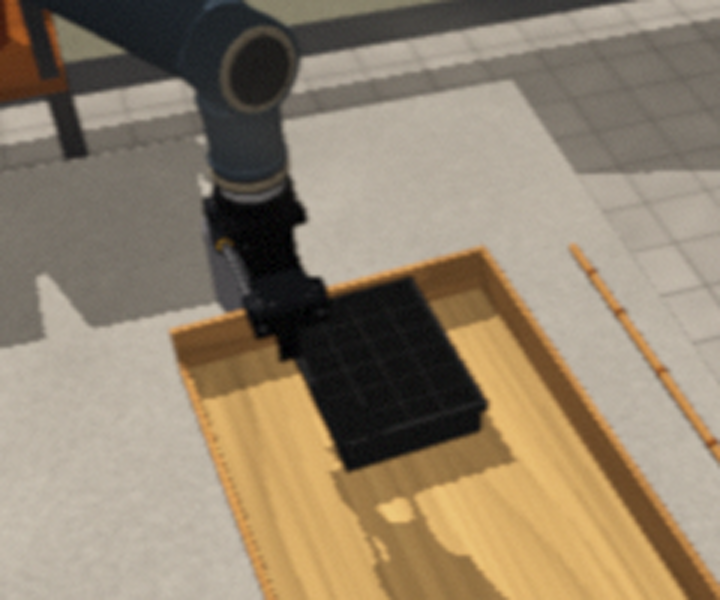

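```bash
python3 - <<'E'
from h import *
for u in ((335,180),(577,287),(232,318),(475,430)): print(pt("scene",(220+u[0]/3.7,150+u[1]/3.7),56))
E
```

```text
[501.65980011  51.10178905  56.        ]
[486.84310832 272.49672332  56.        ]
[670.48429124  65.87550988  56.        ]
[652.38026551 277.41407648  56.        ]
```

Request:
{"fn": "play_rows", "kwargs": {"increments": [{"offset":[-0.4,0,-2.5],"angular":[0,0,0],"grip":0},{"offset":[0,0,-2.5],"angular":[0,0,0],"grip":0},{"offset":[0,0,-2.5],"angular":[0,0,0],"grip":0},{"offset":[0,0,-2.5],"angular":[0,0,0],"grip":0},{"offset":[0,0,0],"angular":[0,0,0],"grip":0}]}}

```text
time: 10.05
position: [459.9, 161.5, 51.1]
ee_rot: [-3.136, 0.002, 1.642]
force: [-0.2, -0.3, 0.1]
grip_width: 87.1
```

Request:
{"fn": "play_rows", "kwargs": {"increments": [{"offset":[0.3,0.02,0],"angular":[0,0,0],"grip":0},{"offset":[0.3,0.02,0],"angular":[0,0,0],"grip":0},{"offset":[0.3,0.02,0],"angular":[0,0,0],"grip":0},{"offset":[0.3,0.02,0],"angular":[0,0,0],"grip":0},{"offset":[0.3,0.02,0],"angular":[0,0,0],"grip":0},{"offset":[0.3,0.02,0],"angular":[0,0,0],"grip":0},{"offset":[0.3,0.02,0],"angular":[0,0,0],"grip":0},{"offset":[0.3,0.02,0],"angular":[0,0,0],"grip":0},{"offset":[0.3,0.02,0],"angular":[0,0,0],"grip":0},{"offset":[0.3,0.02,0],"angular":[0,0,0],"grip":0},{"offset":[0.3,0.02,0],"angular":[0,0,0],"grip":0},{"offset":[0.3,0.02,0],"angular":[0,0,0],"grip":0}]}}

```text
time: 11.25
position: [497.7, 165.5, 53.5]
ee_rot: [-3.142, -0.0, 1.645]
force: [-1.6, 0.6, 0.3]
grip_width: 87.1
```

```bash
python3 - <<'E'
from h import *
im=imaging.grab_frame("scene"); cv2.imwrite("pics/s8.png",cv2.resize(im[150:310,220:410,::-1],(0,0),fx=3.7,fy=3.7,interpolation=cv2.INTER_CUBIC))
print(bot.state()['position'])
E
```

```text
[498.38342168 165.53230034  53.55699331]
```

View pics/s8.png

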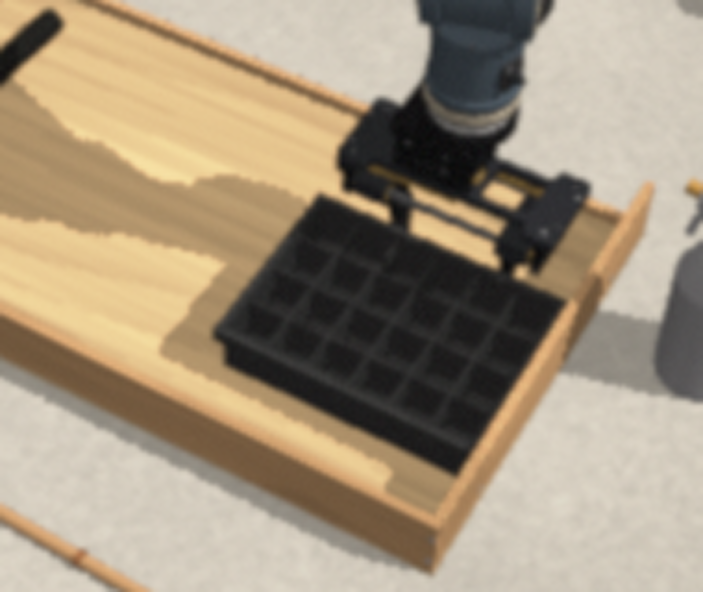

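Request:
{"fn": "play_rows", "kwargs": {"increments": [{"offset":[0.4,0.03,0],"angular":[0,0,0],"grip":0},{"offset":[0.4,0.03,0],"angular":[0,0,0],"grip":0},{"offset":[0.4,0.03,0],"angular":[0,0,0],"grip":0},{"offset":[0.4,0.03,0],"angular":[0,0,0],"grip":0},{"offset":[0.4,0.03,0],"angular":[0,0,0],"grip":0},{"offset":[0.4,0.03,0],"angular":[0,0,0],"grip":0},{"offset":[0.4,0.03,0],"angular":[0,0,0],"grip":0},{"offset":[0.4,0.03,0],"angular":[0,0,0],"grip":0}]}}

```text
time: 12.1
position: [529.7, 167.9, 53.5]
ee_rot: [-3.142, -0.0, 1.645]
force: [-1.5, -0.7, -1.2]
grip_width: 87.0
```

Request:
{"fn": "play_rows", "kwargs": {"increments": [{"offset":[0.4,0.03,0],"angular":[0,0,0],"grip":0},{"offset":[0.4,0.03,0],"angular":[0,0,0],"grip":0},{"offset":[0.4,0.03,0],"angular":[0,0,0],"grip":0},{"offset":[0.4,0.03,0],"angular":[0,0,0],"grip":0},{"offset":[0.4,0.03,0],"angular":[0,0,0],"grip":0},{"offset":[0.2,0.01,0],"angular":[0,0,0],"grip":0}]}}

```text
time: 12.7
position: [551.9, 169.5, 53.6]
ee_rot: [3.141, -0.0, 1.645]
force: [-1.5, -0.2, 0.6]
grip_width: 87.0
```

```bash
python3 - <<'E'
from h import *
im=imaging.grab_frame("scene"); cv2.imwrite("pics/s9.png",cv2.resize(im[150:310,220:410,::-1],(0,0),fx=3.7,fy=3.7,interpolation=cv2.INTER_CUBIC))
print(bot.state()['position'])
E
```

```text
[552.07099119 169.53170593  53.65478099]
```

View pics/s9.png

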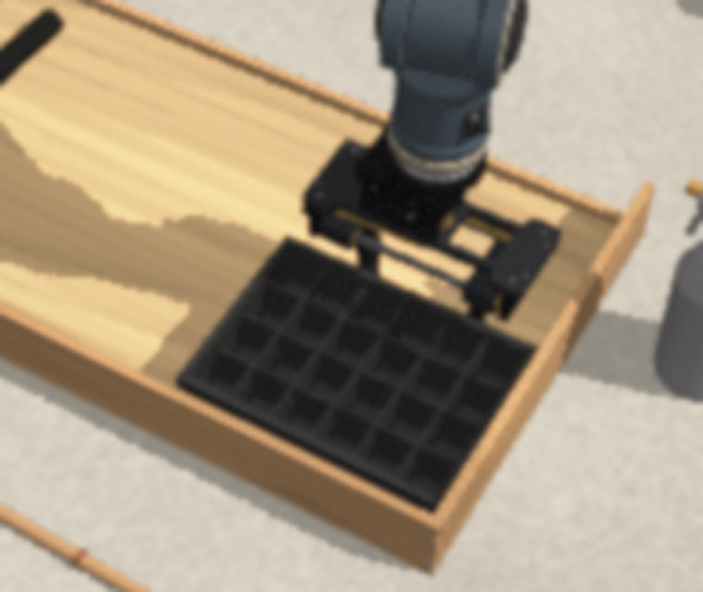

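Request:
{"fn": "play_rows", "kwargs": {"increments": [{"offset":[0.2,0.02,0],"angular":[0,0,0],"grip":0},{"offset":[0.2,0.01,0],"angular":[0,0,0],"grip":0},{"offset":[0.2,0.02,0],"angular":[0,0,0],"grip":0},{"offset":[0.2,0.01,0],"angular":[0,0,0],"grip":0},{"offset":[0.2,0.02,0],"angular":[0,0,0],"grip":0}]}}

```text
time: 13.25
position: [561.5, 170.3, 53.6]
ee_rot: [-3.141, -0.0, 1.645]
force: [-1.9, -0.6, 2.2]
grip_width: 87.3
```

Request:
{"fn": "play_rows", "kwargs": {"increments": [{"offset":[0.2,0.01,0],"angular":[0,0,0],"grip":0},{"offset":[0.1,0.01,0],"angular":[0,0,0],"grip":0}]}}

```text
time: 13.45
position: [564.6, 170.5, 53.6]
ee_rot: [3.141, -0.0, 1.645]
force: [-2.1, -0.5, 1.6]
grip_width: 86.8
```

Request:
{"fn": "play_rows", "kwargs": {"increments": [{"offset":[0.1,0.01,0],"angular":[0,0,0],"grip":0},{"offset":[0.1,0,0],"angular":[0,0,0],"grip":0}]}}

```text
time: 13.65
position: [566.1, 170.6, 53.5]
ee_rot: [-3.141, -0.0, 1.645]
force: [-3.9, 0.3, 3.1]
grip_width: 87.2
```

Request:
{"fn": "play_rows", "kwargs": {"increments": [{"offset":[0.1,0.01,0],"angular":[0,0,0],"grip":0}]}}

```text
time: 13.75
position: [566.1, 170.6, 53.4]
ee_rot: [-3.139, 0.0, 1.645]
force: [-5.8, -0.6, 3.9]
grip_width: 86.9
```

Request:
{"fn": "play_rows", "kwargs": {"increments": [{"offset":[0.1,0.01,0],"angular":[0,0,0],"grip":0}]}}

```text
time: 13.85
position: [566.2, 170.6, 53.2]
ee_rot: [-3.136, 0.001, 1.645]
force: [-8.9, -1.0, 6.0]
grip_width: 87.1
```

```bash
python3 - <<'E'
from h import *
im=imaging.grab_frame("scene"); cv2.imwrite("pics/s10.png",cv2.resize(im[190:310,250:390,::-1],(0,0),fx=5,fy=5,interpolation=cv2.INTER_CUBIC))
print(bot.state()['position'],bot.state()['force'])
im=imaging.grab_frame("side"); cv2.imwrite("pics/t10.png",cv2.resize(im[120:260,210:370,::-1],(0,0),fx=4.2,fy=4.2,interpolation=cv2.INTER_CUBIC))
E
```

```text
[566.1230273  170.60712185  53.15254136] [-6.89322799  0.58397018  4.84486778]
```

View pics/s10.png

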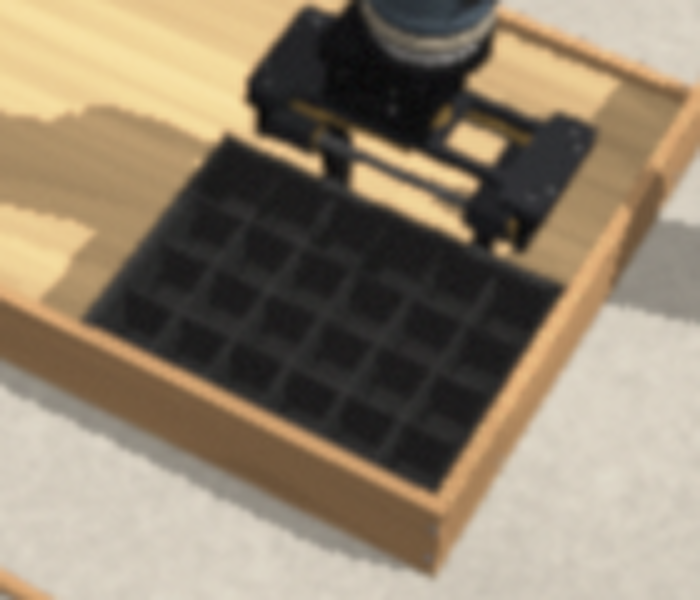

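View pics/t10.png

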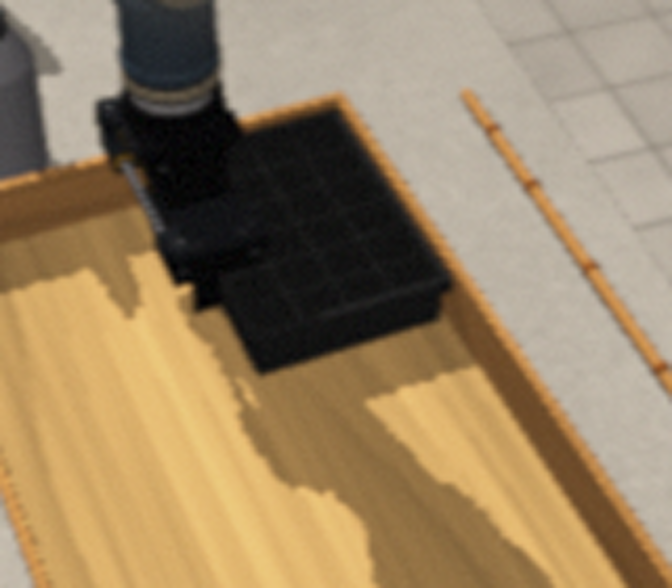

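Request:
{"fn": "play_rows", "kwargs": {"increments": [{"offset":[-1,0,0],"angular":[0,0,0],"grip":0},{"offset":[-2,0,0],"angular":[0,0,0],"grip":0},{"offset":[0,0,5],"angular":[0,0,0],"grip":0},{"offset":[0,0,5],"angular":[0,0,0],"grip":0},{"offset":[0.8,-1.05,0],"angular":[0,0,-6],"grip":0},{"offset":[0.8,-1.05,0],"angular":[0,0,-6],"grip":0},{"offset":[0.8,-1.05,0],"angular":[0,0,-6],"grip":0},{"offset":[0.8,-1.05,0],"angular":[0,0,-6],"grip":0},{"offset":[0.8,-1.05,0],"angular":[0,0,-6],"grip":0},{"offset":[0.8,-1.05,0],"angular":[0,0,-6],"grip":0},{"offset":[0.8,-1.05,0],"angular":[0,0,-6],"grip":0},{"offset":[0.8,-1.05,0],"angular":[0,0,-6],"grip":0},{"offset":[0.8,-1.05,0],"angular":[0,0,-6],"grip":0},{"offset":[0.8,-1.05,0],"angular":[0,0,-6],"grip":0},{"offset":[0.8,-1.05,0],"angular":[0,0,-6],"grip":0},{"offset":[0.8,-1.05,0],"angular":[0,0,-6],"grip":0},{"offset":[0.8,-1.05,0],"angular":[0,0,-6],"grip":0},{"offset":[0.8,-1.05,0],"angular":[0,0,-6],"grip":0},{"offset":[0.8,-1.05,0],"angular":[0,0,-6],"grip":0},{"offset":[0,0,0],"angular":[0,0,0],"grip":0}]}}

```text
time: 15.95
position: [659.6, 11.1, 153.8]
ee_rot: [3.139, -0.003, 0.072]
force: [-0.4, 0.9, 0.2]
grip_width: 87.2
```

```bash
python3 - <<'E'
from h import *
import pickle
pickle.dump(imaging.camera_params("wrist"),open("w11.pkl","wb"))
im=imaging.grab_frame("wrist"); cv2.imwrite("pics/w11.png",cv2.resize(im[:,:,::-1],(784,588),interpolation=cv2.INTER_CUBIC))
im=imaging.grab_frame("scene"); cv2.imwrite("pics/s11.png",cv2.resize(im[190:310,250:390,::-1],(0,0),fx=5,fy=5,interpolation=cv2.INTER_CUBIC))
im=imaging.grab_frame("side"); cv2.imwrite("pics/t11.png",cv2.resize(im[120:260,210:370,::-1],(0,0),fx=4.2,fy=4.2,interpolation=cv2.INTER_CUBIC))
E
```

View pics/s11.png

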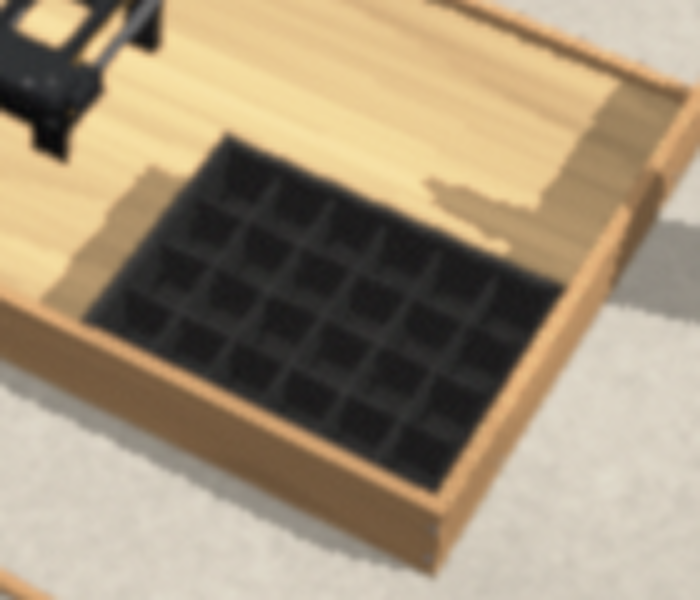

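View pics/t11.png

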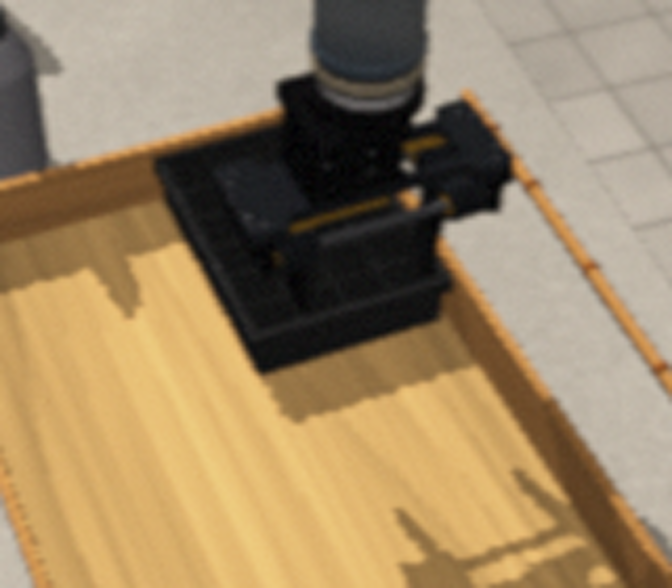

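View pics/w11.png

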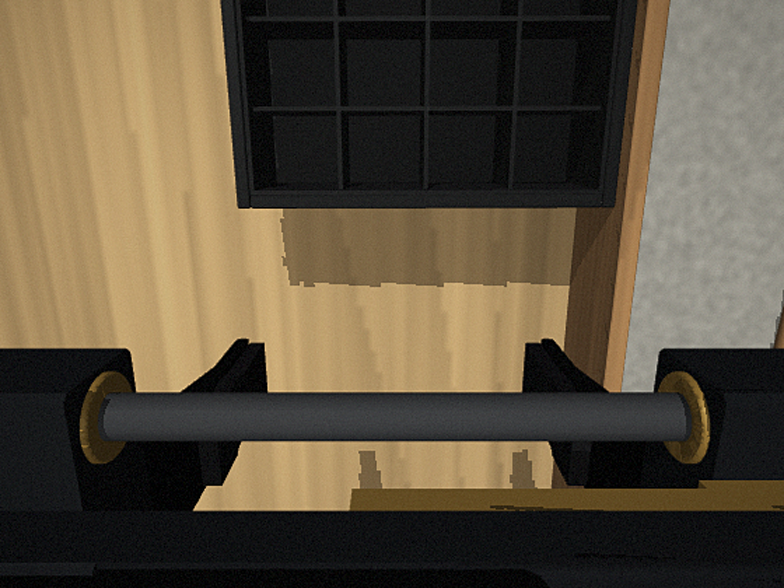

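Request:
{"fn": "play_rows", "kwargs": {"increments": [{"offset":[0,0,-2.5],"angular":[0,0,0],"grip":0},{"offset":[0,0,-2.5],"angular":[0,0,0],"grip":0},{"offset":[0,0,-2.5],"angular":[0,0,0],"grip":0},{"offset":[0,0,-2.5],"angular":[0,0,0],"grip":0},{"offset":[0,0,0],"angular":[0,0,0],"grip":0},{"offset":[-0.03,0.5,0],"angular":[0,0,0],"grip":0},{"offset":[-0.03,0.5,0],"angular":[0,0,0],"grip":0},{"offset":[-0.03,0.5,0],"angular":[0,0,0],"grip":0},{"offset":[-0.03,0.5,0],"angular":[0,0,0],"grip":0},{"offset":[-0.03,0.4,0],"angular":[0,0,0],"grip":0},{"offset":[-0.03,0.4,0],"angular":[0,0,0],"grip":0},{"offset":[0,0.1,0],"angular":[0,0,0],"grip":0},{"offset":[0,0.1,0],"angular":[0,0,0],"grip":0}]}}

```text
time: 17.4
position: [656.5, 43.3, 53.6]
ee_rot: [3.141, -0.0, 0.074]
force: [0.0, 0.8, 0.8]
grip_width: 87.1
```

Request:
{"fn": "play_rows", "kwargs": {"increments": [{"offset":[0,0.1,0],"angular":[0,0,0],"grip":0},{"offset":[0,0.1,0],"angular":[0,0,0],"grip":0}]}}

```text
time: 17.6
position: [656.5, 45.0, 53.5]
ee_rot: [3.141, 0.0, 0.074]
force: [0.1, 0.1, -0.4]
grip_width: 87.0
```

Request:
{"fn": "play_rows", "kwargs": {"increments": [{"offset":[0,0.1,0],"angular":[0,0,0],"grip":0},{"offset":[0,0.1,0],"angular":[0,0,0],"grip":0}]}}

```text
time: 17.8
position: [656.5, 45.7, 53.6]
ee_rot: [3.14, 0.0, 0.074]
force: [-0.7, -4.2, 0.2]
grip_width: 87.1
```

Request:
{"fn": "play_rows", "kwargs": {"increments": [{"offset":[0,0.1,0],"angular":[0,0,0],"grip":0},{"offset":[0,-1,0],"angular":[0,0,0],"grip":0},{"offset":[0,-3,0],"angular":[0,0,0],"grip":0},{"offset":[0,-3,0],"angular":[0,0,0],"grip":0},{"offset":[-2,0,4],"angular":[0,0,0],"grip":0},{"offset":[-2,0,4],"angular":[0,0,0],"grip":0},{"offset":[-2,0,4],"angular":[0,0,0],"grip":0},{"offset":[-2,0,4],"angular":[0,0,0],"grip":0},{"offset":[-2,0,4],"angular":[0,0,0],"grip":0},{"offset":[-2,2,4],"angular":[0,0,0],"grip":0},{"offset":[0,3,0],"angular":[0,0,0],"grip":0},{"offset":[0,3,0],"angular":[0,0,0],"grip":0},{"offset":[0,3,0],"angular":[0,0,0],"grip":0},{"offset":[0,0,0],"angular":[0,0,0],"grip":0},{"offset":[0,0,0],"angular":[0,0,0],"grip":0}]}}

```text
time: 19.3
position: [536.3, 89.0, 293.6]
ee_rot: [-3.141, 0.0, 0.076]
force: [-0.3, -1.0, -1.4]
grip_width: 86.9
```

```bash
python3 - <<'E'
from h import *
import pickle
pickle.dump(imaging.camera_params("wrist"),open("w12.pkl","wb"))
im=imaging.grab_frame("wrist"); cv2.imwrite("pics/w12.png",cv2.resize(im[:,:,::-1],(784,588),interpolation=cv2.INTER_CUBIC))
im=imaging.grab_frame("side"); cv2.imwrite("pics/t12.png",im[:,:,::-1])
im=imaging.grab_frame("scene"); cv2.imwrite("pics/s12.png",im[:,:,::-1])
E
```

```text
(no output)
```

View pics/w12.png

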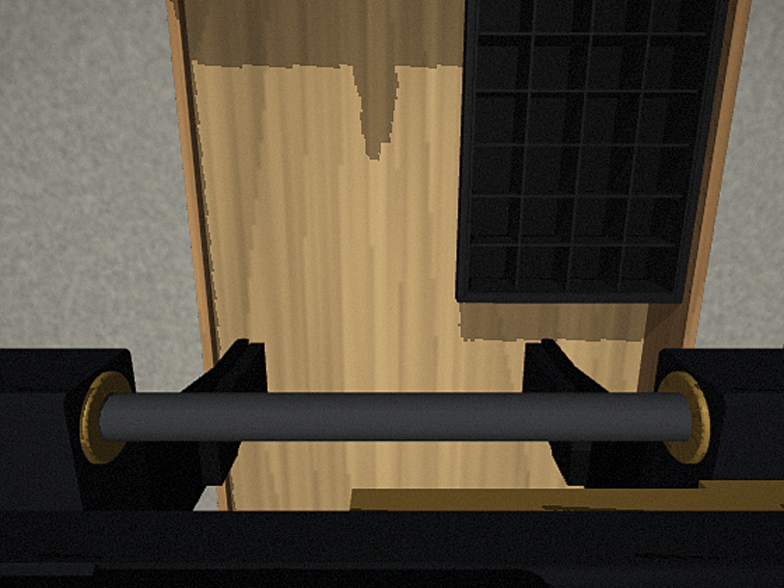

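View pics/t12.png

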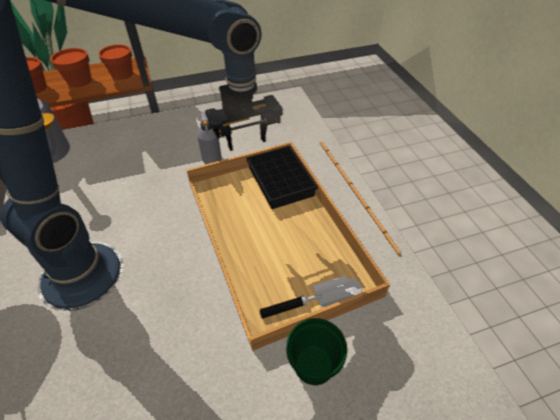

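View pics/s12.png

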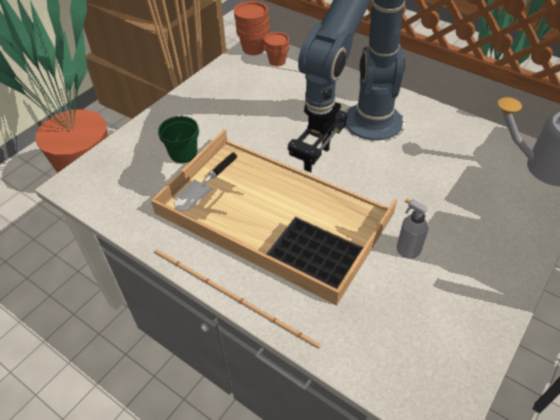

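```bash
python3 - <<'E'
import cv2
im=cv2.imread("pics/w12.png"); cv2.imwrite("pics/w12c.png",cv2.resize(im[0:350,600:784],(0,0),fx=1.7,fy=1.7)); 
a=cv2.resize(im[240:350,440:784],(0,0),fx=2.2,fy=2.2,interpolation=cv2.INTER_CUBIC); cv2.imwrite("pics/w12d.png",a)
a=cv2.imread("pics/t12.png")[130:220,220:340]; cv2.imwrite("pics/t12c.png",cv2.resize(a,(0,0),fx=6,fy=6,interpolation=cv2.INTER_CUBIC))
E
```

```text
(no output)
```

View pics/w12c.png

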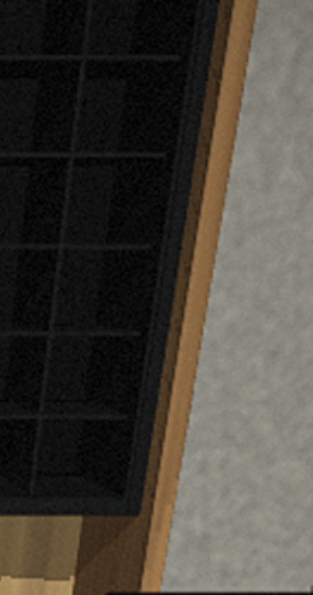

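View pics/w12d.png

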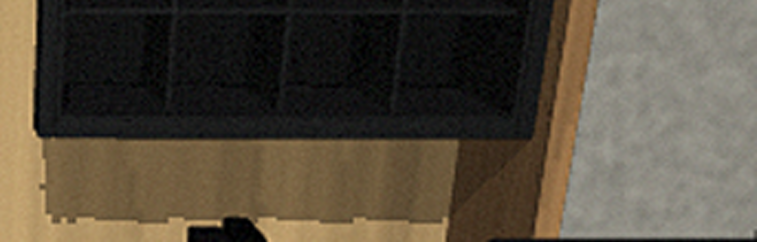

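View pics/t12c.png

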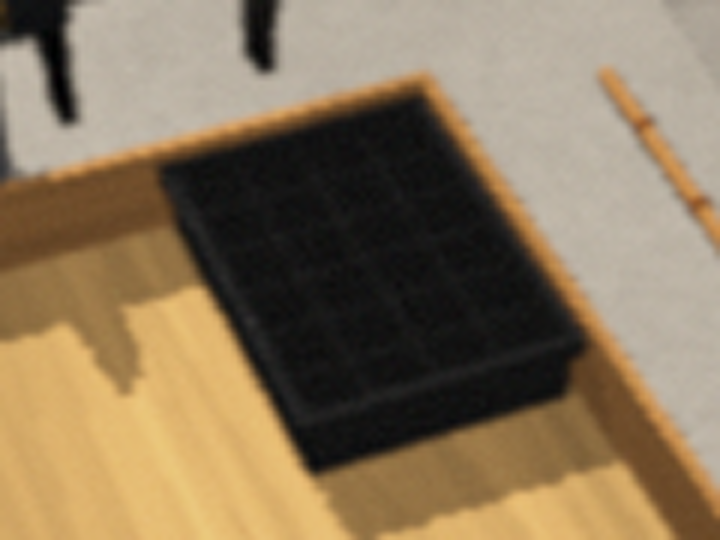

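```bash
python3 - <<'E'
from h import *
print(bot.state()['time'],bot.sign_off())
E
```

```text
the job is handed in; nothing more can be done
19.45 None
```

The seed tray is in the far left corner of the tidy, and I've handed the job in at 19.45 s of the 69 s allowed. I pushed it with the two open fingertips against its rim, first left to the side wall, then back to the rear wall. Then I nudged it left once more. It was never gripped or lifted, and the wrist force stayed under 10 N.

**Left wall:** the second leftward push stopped at y = 45.7 mm. The first stop, carried along the wall, predicted 45.8 mm, so the tray had stayed against the wall.

**Back wall:** the backward push stalled at x = 566 mm. This was about 6 mm earlier than my first camera estimate, but the final wrist and side views show the rim against the wall with no visible gap.

**Square:** in the wrist view the tray's end lies parallel to the gripper, which was turned 0.074–0.076 rad. My camera estimate of the tidy's own turn is about 0.07 rad, so the two agree within the tolerance.

**Bystanders:** the trowel, green pot and mister look unmoved in the last pictures; I didn't measure them. The arm ended well clear, above everything.

I didn't refit the tray's final position from the pictures. The flush and square result rests on where the pushes stopped and on what the views show.

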